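# Return the ear defenders to the rail under the bench light

### The job

Lift the yellow ear defenders up and off their hook stand and hang them over the rail of the white bench rack, headband across the rail with one cup on each side, square to it and midway between its posts, under the lamp. Lower them until the band rests on the rail before you let go. Do not knock the lamp, and leave the blue pair and everything else on the bench where they are.

Things in the scene. Friction and masses are not known exactly. Their poses are not given: they have to be found in the camera images.
- yellow_pair: yellow ear defenders, 0.14 kg: black half-round headband in the own x-z plane (22 wide along y, 10 thick, outer radius 75, centre 65 below origin). Yellow cups at each end, 60 wide (y), 70 high, centred 85 below origin, filling |x| 38 to 70: 76 free between. Origin: middle of the band's UNDERSIDE at its top; band top 10 above, cups' lowest edge 120 below.
- blue_pair: blue-cupped ear defenders, otherwise the same, hanging on the other stand; to be left alone
- stand_a: hook stand that carries the yellow pair: dark foot (110 dia, 12 thick) and post (12 dia), both centred 45 mm to own -y of the origin; at the top a level arm, 12 dia, axis 150 above the table, runs 81 mm from the post along own +y to a tip turned up 28 above the arm's axis. Fixed. Origin on the table below where the pair hangs
- stand_b: hook stand that carries the blue pair: same as stand_a
- stand_a_rest (a point): top of stand_a's arm where the headband's underside rests at the start; axes as the stand, y along the arm towards its tip
- rack: white bench rack, fixed: two posts (16 square) at own y = -160 and +160 on low feet (x -65 to +65, 30 wide, 14 high), a steel rail (16 dia, axis 140 above the table) between them along own y, which runs roughly away from the robot, and a thin rod (12 dia, axis 335 up) between the post tops that carries the lamp. Origin on the table under the rail's middle
- rail_top (a point): top of the rail at its middle; axes as the rack, y along the rail, z up. A hanging pair has its origin at this height
- lamp: green lamp hood fixed over the rail's middle, 90 (own x) x 170 (own y) x 24 thick; origin at the centre of its underside, 317 above the table (169 above the rail's top), directly over the rail: there is no room for a gripper coming straight down, it has to lean in from the side
- tape_measure: yellow tape measure, upright case 62 x 30 x 58 high; origin centre of underside
- force_gauge: white handheld force gauge lying flat, 130 x 65 x 34 high with a 40 mm steel spindle on its +x end; origin centre of underside
- stapler: steel stapler 150 x 36 x 50 high; origin centre of underside
- marker: white pen with black cap 130 x 14 x 14; origin centre of underside
- mouse: black computer mouse 105 x 60 x 34 high; origin centre of underside
Not all that is in view belongs to the job. Leave any purple look-alike of the stand_a alone.

How it is judged:
By the outcome, as a careful person would: the job done as asked, in the order asked, and still so for the second after the job is handed in, with the robot touching nothing.
It also fails if it takes over 54 s, if anything falls off the work surface, if the arm or the gripper's body presses on something with over 40 N, if the wrist force passes 120 N, or if a joint passes its speed limit or range.

### The arm

A 7-joint arm with a two-finger parallel gripper is mounted at the origin on the work surface. World frame = base frame: x ahead of the robot, y to its left, z up, the work surface at z = 0. Lengths are in m, angles in rad, forces in N, time in s.
With the tool pointing down it reaches from about 0.35 to 0.9 m from the base axis. Payload 19.9 kg.
Tool frame: the origin (TCP) lies midway between the tips of the shut fingers; the grasp point (between the pads) lies 19 mm behind it (robot.grip_point_offset is the distance from the TCP to the grasp point, in m); z points along the fingers, y is the line along which they close (so a half turn about z gives the same grasp; the last joint's range is limited). The gripper opens to 94 mm and grips with 3 to 60 N. Pads are 16 mm wide; open, the fingers measure 119 mm over their backs; the gripper's body (75 mm by 177 mm) begins 78 mm behind the grasp point.
Start: joints at [-1.274, 0.417, -0.01, 1.614, 0.005, 1.111, -0.053], TCP at [0.207, 0.59, 0.205] pointing down, gripper open.
Joint ranges: [-2.81, 2.81], [-0.39, 2.02], [-1.27, 1.25], [0.06, 2.57], [-1.19, 4.33], [0.19, 2], [-2.82, 2.82]. Speed limits (rad/s): [1.89, 1.89, 2.39, 2.39, 3.01, 3.01, 3.01].

### API

Orientations are given as a rotation vector (axis times angle).
In Python, from rig import robot gives the robot as it stands. The module is installed in compiled form; this text tells all that it offers.
- The arm moves only by the shell command python3 -m handwheel 'ROWS' [FORCE]. ROWS is JSON, a list of rows, each a list of 3 entries, a list of its own where there are three numbers: the shift along the world's x, y, z normalised to -1 to 1, where 1 is 500 mm, then the turn, a rotation vector about the world's x, y, z normalised to -1 to 1, where 1 is 360 degrees, then the closure, from -1 (fully open) to 1 (shut). In form: [[[tx, ty, tz], [wx, wy, wz], gripper], ...]. A call has 1 to 8 rows; each row shifts and turns the commanded pose from where the row before left it; what a row does not reach is not made up. A row lasts 1/12 s, in which the tool goes at most 41.7 mm and 7.16 degrees, less where a joint would pass 70% of its speed; a pose out of reach is approached as far as the arm can. A call with a number of a shift or a turn outside -1 to 1 is refused whole. A call with a gripper value outside its range is refused whole. The fingers move at their own pace and stop on an object; FORCE is the grip in N (left out, the last holds). Time passes only in rows, so rows that do not move let the fingers close. It gives the time, the measured TCP pose, the force, the opening and the grip force at its end, in the units of the state.
- robot.read_state(): the state, without advancing time (a new reading comes with each control period).
- robot.read_camera(name): name is "side" or "top"; returns a dict with "color" (420x560x3 uint8, red, green, blue), "fx", "fy", "cx", "cy" (pixels), "position" and "orientation" of the camera in the world. Camera axes: x right, y up, looking along -z (the intrinsics and any distortion apply to the point x, -y, -z); pixel columns grow to the right and rows downward; lengths in m; the calibration is good to about 2 mm. A picture is of the moment at which its call begins. There is no depth.
- robot.finish_job(): hands the job in; it is judged then, once.
The state is a dict: "time_s": time; "joint_positions": joint angles; "joint_velocities": joint speeds; "effort": joint torques, N m; "ee_pos": TCP position; "ee_rot": TCP orientation; "contact_force": force on the tool from outside, world axes, zero at the start; "ft_torque": the same for the moment, N m; "width": finger opening in m; "grasp_force": force on a finger pad.
Only numpy, scipy, OpenCV 4.12 (cv2) and the standard library are available. Lean on these libraries where they do the work, as an engineer would, in place of code of your own. Each camera call takes 0.05 s, during which the arm holds its last target. There are 200 camera calls.

## Working session

There is one attempt and no reset: what is moved stays moved. The work goes in short steps, Python scripts to look and compute and a shell command to move; the robot and the scene stay as the last step left them, time stands still between calls to the robot, and variables do not carry over. Pictures are saved under pics/ and viewed, at most 10 in all, crops included, and the job is handed in when it is done.

```bash
mkdir -p pics; cat > h.py <<'E'
import numpy as np,cv2
from scipy.spatial.transform import Rotation as R
from rig import robot
def cam(n):
    c=robot.read_camera(n); return c
def rot(c):
    o=np.array(c['orientation'],float)
    return o if o.shape==(3,3) else (R.from_rotvec(o).as_matrix() if o.size==3 else R.from_quat(o).as_matrix())
def ray(c,u,v):
    d=np.array([(u-c['cx'])/c['fx'],-(v-c['cy'])/c['fy'],-1.]); return np.array(c['position']),rot(c)@d
def onz(c,u,v,z):
    p,d=ray(c,u,v); return p+d*(z-p[2])/d[2]
def proj(c,P):
    q=rot(c).T@(np.array(P)-np.array(c['position'])); return c['cx']+c['fx']*q[0]/-q[2], c['cy']+c['fy']*q[1]/q[2]
def tri(c1,a,c2,b):
    p,d=ray(c1,*a);q,e=ray(c2,*b)
    s=np.linalg.lstsq(np.c_[d,-e],q-p,rcond=None)[0]
    A,B=p+s[0]*d,q+s[1]*e
    return (A+B)/2,np.linalg.norm(A-B)
E
python3 - <<'E'
from h import *
for n in('top','side'):
    c=cam(n);cv2.imwrite(f'pics/{n}0.png',c['color'][:,:,::-1]);print({k:v for k,v in c.items() if k!='color'})
    print(proj(c,[.5,0,0]))
print(robot.read_state(),robot.grip_point_offset)
E
```

```text
{'fx': 538.4163543334793, 'fy': 538.4163543334793, 'cx': 274.2023722254689, 'cy': 208.89844617482277, 'position': array([ 0.23022106, -0.01311991,  1.86096415]), 'orientation': array([ 0.11161364, -0.1225331 , -1.54046608])}
(np.float64(267.7109371139554), np.float64(211.81898363490757))
{'fx': 497.57128564755817, 'fy': 497.57128564755817, 'cx': 275.3182051858277, 'cy': 207.0507284870706, 'position': array([ 0.33454667, -0.92606447,  1.04215715]), 'orientation': array([ 0.83368054, -0.05440617, -0.16321346])}
(np.float64(284.74798330250974), np.float64(256.9443747175703))
{'time_s': 0.1, 'joint_positions': array([-1.27448424,  0.41790712, -0.01027571,  1.6140869 ,  0.0046918 ,
        1.11069452, -0.05299572]), 'joint_velocities': array([-0.00037063, -0.00264764,  0.0006468 , -0.0016907 ,  0.00037646,
        0.00140735,  0.00138074]), 'effort': array([ 5.20174526e-04, -8.52575040e+01,  6.38887268e-01, -4.26696754e+01,
       -4.90472862e-02,  1.63381471e-02,  2.28797973e-05]), 'ee_pos': array([0.20705512, 0.58936113, 0.20490382]), 'ee_rot': array([-5.28124233e-01, -3.09678912e+00,  1.67820242e-03]), 'contact_force': array([-0.21223545, -0.35952388, -0.99016933]), 'ft_torque': array([-0.01613493, -0.01496817,  0.0326174 ]), 'grasp_force': 0.0, 'width': 0.09401658197483233} 0.0188
```

View pics/top0.png

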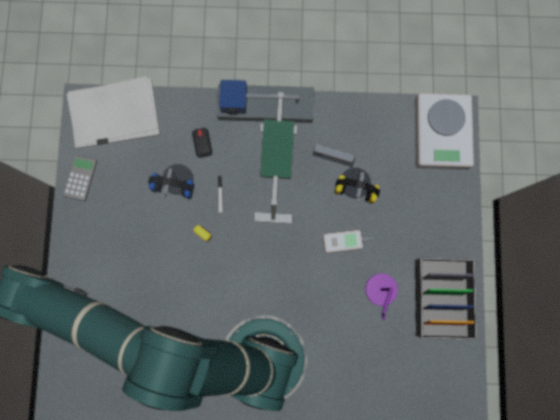

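View pics/side0.png

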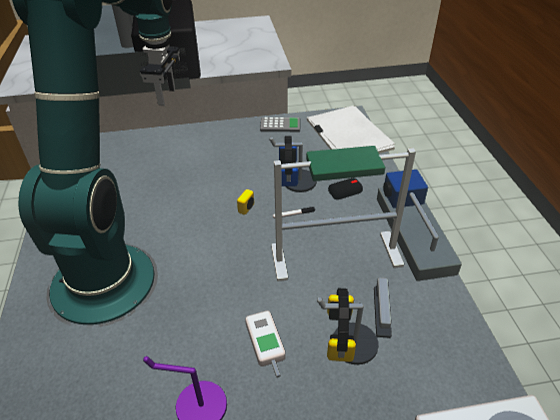

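Top view: the yellow pair is at (358,187) on the stand with a dark foot. The rack runs from (273,217) to (281,95), with the green lamp at (277,150). 

Possible mix-ups: tape measure (203,233), also yellow; blue pair (172,185); purple stand (382,290); and the yellow pair (358,187). I choose the last one, since it has yellow cups and a black band. Next is a close crop to check.

```bash
python3 - <<'E'
from h import *
t=cam('top');s=cam('side')
a=t['color'][80:240,255:395,::-1];b=s['color'][140:370,260:420,::-1]
a=cv2.resize(a,(400,457),interpolation=cv2.INTER_CUBIC);b=cv2.resize(b,(318,457),interpolation=cv2.INTER_CUBIC)
cv2.imwrite('pics/crop1.png',np.hstack([a,b]))
for n,c in(('top',t),('side',s)):
    hsv=cv2.cvtColor(c['color'],cv2.COLOR_RGB2HSV)
    for nm,lo,hi in(('yellow',(20,120,60),(35,255,255)),('green',(60,90,30),(95,255,160)),('blue',(105,120,40),(125,255,255))):
        m=cv2.inRange(hsv,lo,hi)
        k,l,st,ce=cv2.connectedComponentsWithStats(m)
        for i in range(1,k):
            if st[i,4]>25:
                r=cv2.minAreaRect(np.argwhere(l==i)[:,::-1].astype(np.float32))
                print(n,nm,st[i],ce[i].round(1),np.round(cv2.boxPoints(r),1).tolist())
E
```

```text
top yellow [335 184   9  10  64] [338.9 188. ] [[334.20001220703125, 192.3000030517578], [336.6000061035156, 182.60000610351562], [343.3999938964844, 184.39999389648438], [341.0, 194.0]]
top yellow [369 192   9  11  63] [372.7 197. ] [[367.20001220703125, 200.60000610351562], [371.79998779296875, 191.39999389648438], [377.79998779296875, 194.39999389648438], [373.20001220703125, 203.60000610351562]]
top yellow [194 225  17  16 150] [201.9 232.6] [[192.1999969482422, 230.1999969482422], [197.5, 223.60000610351562], [211.6999969482422, 234.89999389648438], [206.39999389648438, 241.5]]
top green [ 262  120   31   58 1518] [276.8 148.6] [[260.8999938964844, 175.5], [264.20001220703125, 119.5], [292.70001220703125, 121.19999694824219], [289.3999938964844, 177.10000610351562]]
top green [   0  267   85   73 2868] [ 36.9 303.5] [[-11.600000381469727, 312.0], [4.199999809265137, 265.3999938964844], [86.5999984741211, 293.3999938964844], [70.80000305175781, 340.0]]
top green [425 288  48   7 209] [449.3 291.1] [[424.8999938964844, 289.1000061035156], [472.0, 287.8999938964844], [472.100006103
[... 3419 characters left out ...]
35   159 10392] [ 84.3 248.3] [[6.099999904632568, 175.5], [107.5999984741211, 139.8000030517578], [164.39999389648438, 300.8999938964844], [62.900001525878906, 336.70001220703125]]
side blue [279 146   6  13  27] [280.7 149.4] [[279.0, 146.0], [284.0, 146.0], [284.0, 158.0], [279.0, 158.0]]
side blue [281 168  17  18 201] [290.1 177.6] [[281.0, 168.0], [297.0, 168.0], [297.0, 185.0], [281.0, 185.0]]
side blue [386 171  17  36 244] [395.2 181.2] [[386.0, 171.0], [402.0, 171.0], [402.0, 206.0], [386.0, 206.0]]
side blue [405 170  23  36 306] [415.2 183.8] [[404.0, 204.8000030517578], [412.0, 168.89999389648438], [430.1000061035156, 172.89999389648438], [422.20001220703125, 208.8000030517578]]
```

View pics/crop1.png

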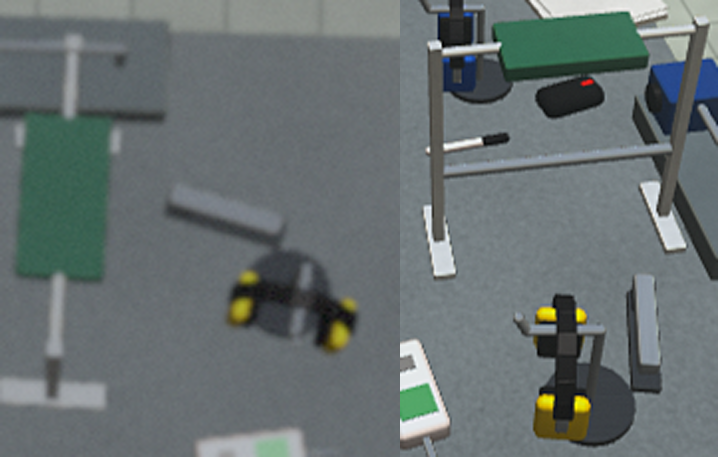

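The crop confirms the choice: yellow cups with a black band, on the grey hook arm with its post on the far side and its tip towards the robot. The lamp hood sits over the rail. Next I measure both.

```bash
cat > m.py <<'E'
from h import *
t=cam('top');s=cam('side')
def mask(c,lo,hi,box):
    m=cv2.inRange(cv2.cvtColor(c['color'],cv2.COLOR_RGB2HSV),lo,hi); o=np.zeros_like(m); x0,y0,x1,y1=box; o[y0:y1,x0:x1]=m[y0:y1,x0:x1]; return o
def rect(m):
    p=np.argwhere(m)[:,::-1].astype(np.float32); return cv2.minAreaRect(p)
# lamp
g=rect(mask(t,(60,70,30),(95,255,170),(250,105,300,190)))
L=np.array([onz(t,*q,.341) for q in cv2.boxPoints(g)]); lc=L.mean(0)
e=[L[1]-L[0],L[2]-L[1]]; e.sort(key=np.linalg.norm); print('lamp',lc,[np.linalg.norm(x) for x in e],np.degrees(np.arctan2(e[1][1],e[1][0])))
ya=np.arctan2(e[1][1],e[1][0])
# yellow cups
cs=[]
for box in((325,170,350,205),(361,178,388,212)):
    m=mask(t,(18,70,40),(38,255,255),box); r=rect(m); c=onz(t,*r[0],.106); cs.append(c)
    print('cup',np.argwhere(m).mean(0)[::-1],r,c)
d=cs[0]-cs[1]; print('cup sep',np.linalg.norm(d),'band x az',np.degrees(np.arctan2(d[1],d[0])),'mid',(cs[0]+cs[1])/2)
# foot disc check: dark band etc in side
gs=cv2.cvtColor(s['color'],cv2.COLOR_RGB2GRAY)
for v in range(284,340,4):
    x=np.where(gs[v,325:362]<45)[0]+325; print(v,(x.min(),x.max(),len(x)) if len(x) else None,end=' ')
u=np.array([np.cos(ya),np.sin(ya),0])
for k in(-.152,0,.152): 
    P=np.array([lc[0],lc[1],.148])+k*u; print('rail',k,P,'side px',proj(s,P))
for z in(0.014,):print([proj(t,np.array([lc[0],lc[1],z])+k*u) for k in(-.16,.16)])
b=[cv2.resize(t['color'][165:215,325:395,::-1],(700,500),interpolation=cv2.INTER_CUBIC)]
cv2.imwrite('pics/crop2.png',b[0])
E
python3 m.py
```

```text
lamp [ 0.63835286 -0.02396442  0.341     ] [np.float64(0.08667735995625879), np.float64(0.17035850286640994)] -1.996405612844817
cup [339.82142857 184.83035714] ((339.7882080078125, 183.95294189453125), (8.026427268981934, 19.30681037902832), 12.52880859375) [ 0.58483436 -0.237522    0.106     ]
cup [373.47619048 194.59047619] ((373.99053955078125, 193.28302001953125), (7.829551696777344, 19.505197525024414), 15.945395469665527) [ 0.55653058 -0.35130247  0.106     ]
cup sep 0.11724802831226498 band x az 76.03076090564743 mid [ 0.57068247 -0.29441223  0.106     ]
284 None 288 None 292 (np.int64(337), np.int64(347), 11) 296 (np.int64(339), np.int64(347), 9) 300 (np.int64(339), np.int64(347), 9) 304 (np.int64(339), np.int64(347), 9) 308 (np.int64(339), np.int64(339), 1) 312 (np.int64(329), np.int64(350), 13) 316 (np.int64(329), np.int64(350), 12) 320 (np.int64(339), np.int64(356), 11) 324 (np.int64(339), np.int64(348), 10) 328 (np.int64(338), np.int64(348), 11) 332 (np.int64(338), np.int64(348), 6) 336 (np.int64(330), np.int64(353), 24) rail -0.152 [ 0.48644512 -0.01866923  0.148     ] side px (np.float64(280.68659052637383), np.float64(224.28773829161952))
rail 0 [ 0.63835286 -0.02396442  0.148     ] side px (np.float64(338.5114067983893), np.float64(218.286515147402))
rail 0.152 [ 0.7902606  -0.02925962  0.148     ] side px (np.float64(395.1739317893534), np.float64(212.40591788296865))
[(np.float64(272.83496446856134), np.float64(217.5444727479496)), (np.float64(278.39766860596285), np.float64(128.3551144497169))]
```

View pics/crop2.png

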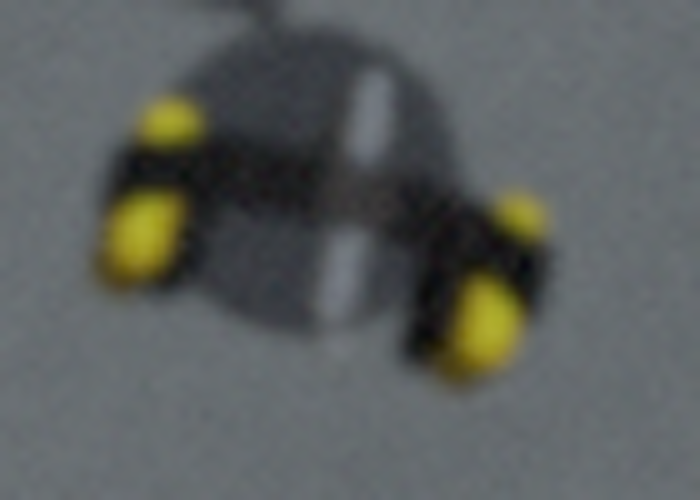

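The crop shows the cup tops at about (340,184) and (374,193), with the band crossing the hook arm near (360,185). The rail projected into the side image lies on the visible rail. Now I refine the crown from the two views.

```bash
python3 - <<'E'
from h import *
t=cam('top');s=cam('side')
a=(359.75,184.8)
print('crown top-ray z.166',onz(t,*a,.166))
for v in(292,296,300,304): print('tri',v,tri(t,a,s,(343.2,v)))
# hook arm ends seen in top (z .150)
f=lambda x,y:((x+.5)/10-.5+325,(y+.5)/10-.5+165)
A=onz(t,*f(376,75),.15);B=onz(t,*f(335,320),.15);d=A-B
print('arm',A,B,np.linalg.norm(d),np.degrees(np.arctan2(d[1],d[0])))
# cup tops: 60 wide strips' bright ends -> project candidate model points for check
for O in([.574,-.300],[.571,-.297],[.577,-.300]):
  for az in(76,78):
    x=np.array([np.cos(np.radians(az)),np.sin(np.radians(az)),0]);y=np.array([x[1],-x[0],0])
    O3=np.array([*O,.156])
    print(O,az,'cup top centres top px',[np.round(proj(t,O3+sg*.054*x-[0,0,.05]),1) for sg in(1,-1)],'side crown',np.round(proj(s,O3+[0,0,.01]),1),'near cup outer mid',np.round(proj(s,O3-.07*x-[0,0,.085]),1))
E
```

```text
crown top-ray z.166 [ 0.57175638 -0.29399861  0.166     ]
tri 292 (array([ 0.5708547 , -0.29049532,  0.18995717]), np.float64(0.007726026022884961))
tri 296 (array([ 0.57221915, -0.29228286,  0.17844046]), np.float64(0.005843001224446107))
tri 300 (array([ 0.57359843, -0.29409604,  0.16678833]), np.float64(0.003936263012220726))
tri 304 (array([ 0.57499272, -0.29593532,  0.15499882]), np.float64(0.002005396223157006))
arm [ 0.61743201 -0.30434459  0.15      ] [ 0.53617733 -0.29126286  0.15      ] 0.08230099852362636 -9.14594078587197
[0.574, -0.3] 76 cup top centres top px [array([342.8, 183.4]), array([374.3, 192. ])] side crown [343.2 302.6] near cup outer mid [340.6 355.2]
[0.574, -0.3] 78 cup top centres top px [array([342.7, 183.9]), array([374.4, 191.4])] side crown [343.2 302.6] near cup outer mid [341.7 355.3]
[0.571, -0.297] 76 cup top centres top px [array([341.9, 184.2]), array([373.4, 192.9])] side crown [341.5 301.7] near cup outer mid [338.9 354.3]
[0.571, -0.297] 78 cup top centres top px [array([341.8, 184.8]), array([373.5, 192.3])] side crown [341.5 301.7] near cup outer mid [340.  354.3]
[0.577, -0.3] 76 cup top centres top px [array([342.8, 182.5]), array([374.3, 191.1])] side crown [344.5 302.4] near cup outer mid [342. 355.]
[0.577, -0.3] 78 cup top centres top px [array([342.7, 183. ]), array([374.4, 190.6])] side crown [344.5 302.4] near cup outer mid [343.1 355.1]
```

```bash
python3 -m handwheel '[[[0.02,-0.02,0.07],[0,0,0],-1],[[0.02,-0.02,0.07],[0,0,0],-1],[[0.02,-0.02,0.07],[0,0,0],-1],[[0.02,-0.02,0.07],[0,0,0],-1],[[0.02,-0.02,0.07],[0,0,0],-1],[[0.02,-0.02,0.07],[0,0,0],-1],[[0.02,-0.02,0.07],[0,0,0],-1],[[0.02,-0.02,0.07],[0,0,0],-1]]' 20
python3 -m handwheel '[[[0.03,-0.06,0],[0,0,-0.012],-1],[[0.03,-0.06,0],[0,0,-0.012],-1],[[0.03,-0.06,0],[0,0,-0.012],-1],[[0.03,-0.06,0],[0,0,-0.012],-1],[[0.02,-0.06,0],[0,0,-0.012],-1],[[0,-0.06,0],[0,0,-0.012],-1],[[0,-0.06,0],[0,0,-0.012],-1],[[0,-0.06,0],[0,0,-0.012],-1]]'
```

```text
time_s: 1.07
ee_pos: [0.2874, 0.5087, 0.4874]
ee_rot: [0.528, 3.097, 0.001]
contact_force: [0.1, 0.4, 0.2]
width: 0.094
grasp_force: 0.0
time_s: 1.73
ee_pos: [0.357, 0.2681, 0.4854]
ee_rot: [-1.43, -2.797, -0.0]
contact_force: [-0.9, -0.5, 0.5]
width: 0.0942
grasp_force: 0.0
```

```bash
python3 -m handwheel '[[[0,-0.07,0],[0,0,-0.0167],-1],[[0,-0.07,0],[0,0,-0.0167],-1],[[0,-0.07,0],[0,0,-0.0167],-1],[[0,-0.07,0],[0,0,-0.0167],-1],[[0,-0.07,0],[0,0,-0.0167],-1],[[0,-0.07,0],[0,0,-0.0167],-1],[[0,-0.07,0],[0,0,-0.0167],-1],[[0,-0.07,0],[0,0,-0.0167],-1]]'
python3 -m handwheel '[[[0,-0.07,0],[0,0,0],-1],[[0,-0.07,0],[0,0,0],-1],[[0,-0.07,0],[0,0,0],-1],[[0,-0.07,0],[0,0,0],-1],[[0,-0.07,0],[0,0,0],-1],[[0.04,-0.05,0],[0,0,0],-1],[[0.05,-0.03,0],[0,0,0],-1],[[0,0,0],[0,0,0],-1]]'
```

```text
time_s: 2.4
ee_pos: [0.3566, -0.0122, 0.4856]
ee_rot: [-2.446, -1.97, -0.001]
contact_force: [1.1, 0.4, 0.1]
width: 0.0939
grasp_force: 0.0
time_s: 3.07
ee_pos: [0.4045, -0.227, 0.4847]
ee_rot: [2.443, 1.973, -0.008]
contact_force: [1.0, 2.3, -0.6]
width: 0.0936
grasp_force: 0.0
```

```bash
python3 -m handwheel '[[[0.03,-0.05,-0.02],[0.0153,-0.0033,0],-1],[[0.03,-0.05,-0.02],[0.0153,-0.0033,0],-1],[[0.03,-0.05,-0.02],[0.0153,-0.0033,0],-1],[[0.03,-0.05,-0.02],[0.0153,-0.0033,0],-1],[[0.03,-0.05,-0.02],[0.0153,-0.0033,0],-1],[[0.03,-0.05,-0.02],[0.0153,-0.0033,0],-1],[[0.03,-0.05,-0.02],[0.0153,-0.0033,0],-1],[[0.03,-0.05,-0.02],[0.0153,-0.0033,0],-1]]'
python3 -m handwheel '[[[0,0,0],[0,0,0],-1]]'
cat > d.py <<'E'
# work out remaining shift/turn to a wanted pose: python3 d.py x y z az_e tilt
import sys; from h import *
x,y,z,az,ph=map(float,sys.argv[1:]); az,ph=np.radians([az,ph])
e=np.array([np.cos(az),np.sin(az),0]);n=np.array([e[1],-e[0],0]);a=e*np.sin(ph)-np.array([0,0,np.cos(ph)])
T=np.c_[np.cross(n,a),n,a]; st=robot.read_state(); R0=R.from_rotvec(st['ee_rot']).as_matrix()
w=R.from_matrix(T@R0.T).as_rotvec()
d=np.array([x,y,z])-st['ee_pos']
print('shift norm',(d/.5).round(4),'turn norm',(w/2/np.pi).round(4),'deg',np.degrees(np.linalg.norm(w)).round(1),'joints',st['joint_positions'].round(2))
E
python3 d.py .543 -.436 .233 78 45
```

```text
time_s: 3.73
ee_pos: [0.474, -0.336, 0.44]
ee_rot: [-2.157, -1.744, -0.497]
contact_force: [0.8, 1.6, 0.6]
width: 0.0938
grasp_force: 0.0
time_s: 3.82
ee_pos: [0.4721, -0.3398, 0.4365]
ee_rot: [-2.163, -1.73, -0.495]
contact_force: [-0.5, 0.8, -0.3]
width: 0.0941
grasp_force: 0.0
shift norm [ 0.1419 -0.1923 -0.4071] turn norm [ 0.0463 -0.0159 -0.0004] deg 17.6 joints [ 0.2   0.55  0.99  1.23 -0.74  1.98  0.82]
```

Tilt stopped short with j6 near its limit. The wrist bend should fall as the hand comes down, so I descend to the standoff and check.

```bash
python3 -m handwheel '[[[0.014,-0.02,-0.045],[0,0,0],-1],[[0.014,-0.02,-0.045],[0,0,0],-1],[[0.014,-0.02,-0.045],[0,0,0],-1],[[0.014,-0.02,-0.045],[0,0,0],-1],[[0.014,-0.02,-0.045],[0,0,0],-1],[[0.014,-0.02,-0.045],[0,0,0],-1],[[0.014,-0.02,-0.045],[0,0,0],-1],[[0,0,0],[0,0,0],-1]]'
python3 d.py .543 -.436 .233 78 42
```

```text
time_s: 4.48
ee_pos: [0.5226, -0.4051, 0.2783]
ee_rot: [-2.158, -1.74, -0.492]
contact_force: [-0.2, 0.6, -1.0]
width: 0.0942
grasp_force: 0.0
shift norm [ 0.0407 -0.0619 -0.0907] turn norm [ 0.0387 -0.0139 -0.0014] deg 14.8 joints [ 0.32  0.78  0.91  1.22 -0.85  1.81  0.94]
```

```bash
python3 -m handwheel '[[[0.01,-0.015,-0.022],[0.0097,-0.0035,0],-1],[[0.01,-0.015,-0.022],[0.0097,-0.0035,0],-1],[[0.01,-0.015,-0.022],[0.0097,-0.0035,0],-1],[[0.01,-0.015,-0.022],[0.0097,-0.0035,0],-1],[[0,0,0],[0,0,0],-1]]'
python3 d.py .543 -.436 .233 78 42
```

```text
time_s: 4.9
ee_pos: [0.5407, -0.4368, 0.2359]
ee_rot: [-1.994, -1.623, -0.772]
contact_force: [-1.2, 0.8, -1.6]
width: 0.094
grasp_force: 0.0
shift norm [ 0.0045  0.0015 -0.0058] turn norm [-0.0006  0.0005 -0.0006] deg 0.4 joints [ 0.55  0.95  0.75  1.06 -1.01  1.96  0.96]
```

```bash
python3 -m handwheel '[[[0.005,0.017,-0.006],[-0.0065,0.0014,0],-1],[[0.005,0.017,-0.006],[-0.0065,0.0014,0],-1],[[0.005,0.017,-0.006],[-0.0065,0.0014,0],-1],[[0.005,0.017,-0.006],[0,0,0],-1],[[0,0,0],[0,0,0],-1]]'
python3 d.py .565 -.335 .125 78 35
```

```text
time_s: 5.32
ee_pos: [0.5539, -0.3986, 0.2285]
ee_rot: [-2.076, -1.705, -0.655]
contact_force: [1.4, 0.4, -0.8]
width: 0.0941
grasp_force: 0.0
shift norm [ 0.0222  0.1272 -0.207 ] turn norm [ 0.0009  0.0008 -0.0019] deg 0.8 joints [ 0.4   0.86  0.8   1.2  -0.95  1.81  0.97]
```

```bash
python3 -m handwheel '[[[0.002,0.01,-0.018],[0,0,0],-1],[[0.002,0.012,-0.02],[0,0,0],-1],[[0.003,0.015,-0.024],[0,0,0],-1],[[0.003,0.016,-0.025],[0,0,0],-1],[[0.003,0.016,-0.025],[0,0,0],-1],[[0.003,0.016,-0.025],[0,0,0],-1],[[0,0,0],[0,0,0],-1]]'
python3 d.py .565 -.335 .125 78 35
python3 - <<'E'
from h import *
t=cam('top');s=cam('side')
a=cv2.resize(t['color'][140:240,310:410,::-1],(400,400),interpolation=cv2.INTER_CUBIC);b=cv2.resize(s['color'][230:390,260:420,::-1],(400,400),interpolation=cv2.INTER_CUBIC)
cv2.imwrite('pics/pre.png',np.hstack([a,b]))
E
```

```text
time_s: 5.9
ee_pos: [0.5602, -0.3567, 0.1555]
ee_rot: [-2.077, -1.699, -0.653]
contact_force: [0.1, 0.3, 0.1]
width: 0.0939
grasp_force: 0.0
shift norm [ 0.0095  0.0433 -0.061 ] turn norm [ 0.0005  0.0002 -0.0015] deg 0.6 joints [ 0.32  0.89  0.78  1.35 -0.97  1.68  1.02]
```

View pics/pre.png

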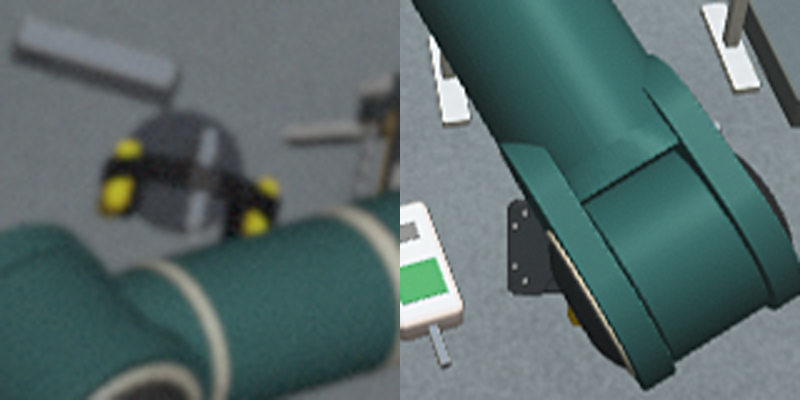

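The top view shows the far finger about 48 mm past the band's centreline, so the band sits midway between the fingers. The side view is blocked by the forearm. I go in and grip.

```bash
python3 -m handwheel '[[[0.003,0.014,-0.02],[0,0,0],-1],[[0.003,0.014,-0.02],[0,0,0],-1],[[0.003,0.013,-0.018],[0,0,0],-1],[[0.001,0.002,-0.003],[0,0,0],-1],[[0,0,0],[0,0,0],-1]]'
python3 d.py .565 -.335 .125 78 35
python3 -m handwheel '[[[0,0,0],[0,0,0],1],[[0,0,0],[0,0,0],1],[[0,0,0],[0,0,0],1],[[0,0,0],[0,0,0],1],[[0,0,0],[0,0,0],1],[[0,0,0],[0,0,0],1],[[0,0,0],[0,0,0],1],[[0,0,0],[0,0,0],1]]' 30
```

```text
time_s: 6.42
ee_pos: [0.5656, -0.3363, 0.1273]
ee_rot: [-2.078, -1.701, -0.654]
contact_force: [0.5, -0.9, 1.0]
width: 0.0937
grasp_force: 0.0
shift norm [-0.0013  0.0027 -0.0047] turn norm [ 0.0008  0.0005 -0.0015] deg 0.6 joints [ 0.29  0.9   0.77  1.4  -0.99  1.62  1.04]
time_s: 7.08
ee_pos: [0.5654, -0.3374, 0.1281]
ee_rot: [-2.08, -1.702, -0.654]
contact_force: [0.3, -1.0, -0.1]
width: 0.0444
grasp_force: 0.0
```

```bash
python3 -m handwheel '[[[0,0,0],[0,0,0],1],[[0,0,0],[0,0,0],1],[[0,0,0],[0,0,0],1],[[0,0,0],[0,0,0],1],[[0,0,0],[0,0,0],1],[[0,0,0],[0,0,0],1],[[0,0,0],[0,0,0],1],[[0,0,0],[0,0,0],1]]' 30
python3 d.py .565 -.335 .125 78 35
```

```text
time_s: 7.75
ee_pos: [0.5654, -0.3374, 0.1281]
ee_rot: [-2.08, -1.702, -0.654]
contact_force: [-1.1, 0.6, -0.0]
width: 0.0214
grasp_force: 29.9
shift norm [-0.0008  0.0048 -0.0062] turn norm [ 0.001   0.0006 -0.0014] deg 0.6 joints [ 0.29  0.9   0.77  1.4  -0.99  1.62  1.04]
```

```bash
python3 -m handwheel '[[[0,0,0.02],[0,0,0],1],[[0,0,0.03],[0,0,0],1],[[0,0,0.04],[0,0,0],1],[[0,0,0.04],[0,0,0],1],[[0,0,0.04],[0,0,0],1],[[0,0,0.04],[0,0,0],1],[[0,0,0.04],[0,0,0],1],[[0,0,0.04],[0,0,0],1]]'
python3 -m handwheel '[[[0,0,0.03],[0,0,0],1],[[0,0,0.02],[0,0,0],1],[[0,0,0],[0,0,0],1]]'
python3 d.py .565 -.335 .295 78 35
python3 - <<'E'
from h import *
t=cam('top');s=cam('side')
cv2.imwrite('pics/lift.png',np.hstack([t['color'][80:300,200:420,::-1],s['color'][100:320,200:480,::-1]]))
E
```

```text
time_s: 8.42
ee_pos: [0.5653, -0.3375, 0.2762]
ee_rot: [-2.081, -1.703, -0.655]
contact_force: [0.1, 0.1, -1.4]
width: 0.0223
grasp_force: 29.9
time_s: 8.67
ee_pos: [0.5656, -0.3379, 0.3008]
ee_rot: [-2.081, -1.704, -0.655]
contact_force: [0.4, 0.3, -1.8]
width: 0.0218
grasp_force: 29.9
shift norm [-0.0012  0.0058 -0.0117] turn norm [ 0.0013  0.001  -0.0014] deg 0.8 joints [ 0.28  0.74  0.83  1.25 -0.92  1.84  0.87]
```

View pics/lift.png

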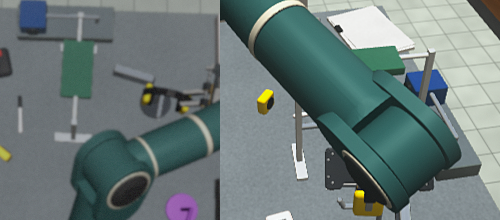

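The pair is lifted clear and held; the top crop shows it at about (155,97), with the stand arm free below it. Now to staging beside the rack, turning square to the rail.

```bash
python3 -m handwheel '[[[0.018,0.032,0],[0,0,0.0037],1],[[0.018,0.034,0],[0,0,0.0037],1],[[0.018,0.034,0],[0,0,0.0037],1],[[0.018,0.034,0],[0,0,0.0037],1],[[0.018,0.034,0],[0,0,0.0037],1],[[0.018,0.034,0],[0,0,0.0037],1],[[0.018,0.032,0],[0,0,0.0037],1],[[0.012,0.025,0],[0,0,0.0037],1]]'
python3 -m handwheel '[[[0,0,0],[0,0,0],1]]'
python3 d.py .632 -.205 .253 88 35
python3 - <<'E'
from h import *
t=cam('top');s=cam('side')
cv2.imwrite('pics/stage.png',np.hstack([cv2.resize(t['color'][80:260,200:400,::-1],(400,360),interpolation=cv2.INTER_CUBIC),cv2.resize(s['color'][100:280,240:440,::-1],(400,360),interpolation=cv2.INTER_CUBIC)]))
E
```

```text
time_s: 9.43
ee_pos: [0.6353, -0.2058, 0.2975]
ee_rot: [-1.888, -1.868, -0.595]
contact_force: [-0.1, -0.0, -1.0]
width: 0.0218
grasp_force: 29.9
time_s: 9.52
ee_pos: [0.6362, -0.2041, 0.2976]
ee_rot: [-1.884, -1.871, -0.595]
contact_force: [-0.5, 0.5, -1.6]
width: 0.0218
grasp_force: 29.9
shift norm [-0.0084 -0.0018 -0.0892] turn norm [ 0.0007  0.0008 -0.0042] deg 1.6 joints [ 0.09  0.73  0.78  1.24 -0.92  1.81  0.82]
```

View pics/stage.png

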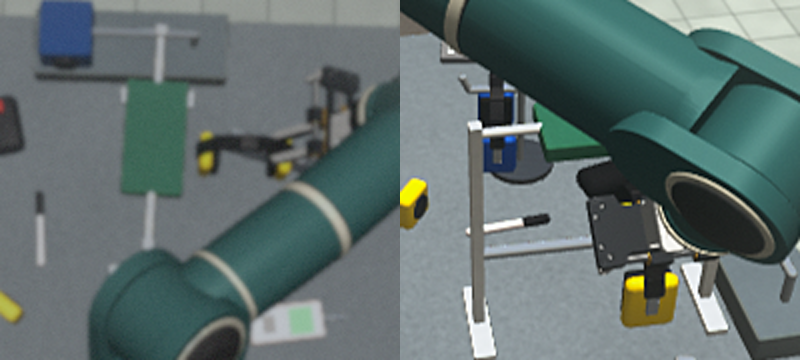

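The staging picture shows the pair level beside the rack, with cups at top-crop (208,152) and (285,165) and the lamp clear at (155,138). I measure where the pair sits in the hand.

```bash
cat > p.py <<'E'
from h import *
import sys
t=cam('top'); st=robot.read_state(); T=R.from_rotvec(st['ee_rot']).as_matrix()
n=T[:,1]; az=np.degrees(np.arctan2(n[1],n[0]))+90; e=np.array([np.cos(np.radians(az)),np.sin(np.radians(az)),0])
O=st['ee_pos']+.0411*e+[0,0,.0279]; print('TCP',st['ee_pos'],'pair az by tool',az.round(2),'O expected',O.round(4))
m=cv2.inRange(cv2.cvtColor(t['color'],cv2.COLOR_RGB2HSV),(18,70,40),(38,255,255))
for sg in(1,-1):
    q=O+sg*.054*e-[0,0,.05]; u,v=proj(t,q); b=m.copy()*0
    # visible outline of the top face: its corners
    k=np.array([proj(t,q+a*.016*e+b_*.03*n) for a in(-1,1) for b_ in(-1,1)])
    x0,y0,x1,y1=int(u-16),int(v-16),int(u+16),int(v+16)
    pp=np.argwhere(m[y0:y1,x0:x1])[:,::-1]+[x0,y0]
    if len(pp)<5: print('none');continue
    r=cv2.minAreaRect(pp.astype(np.float32))
    print('expect',np.round([u,v],1),'bbox',k.min(0).round(1),k.max(0).round(1),'| seen',np.round(r[0],1),'bbox',pp.min(0),pp.max(0),len(pp))
g=cv2.cvtColor(t['color'],cv2.COLOR_RGB2GRAY)
for f in(-.02,0,.02,.035):
    u,v=proj(t,O+f*e+[0,0,.075**1*0+(.075**2-f*f)**.5-.065]); print('band',f,round(u,1),round(v,1),g[int(v)-9:int(v)+11,int(round(u))].tolist())
E
python3 p.py
```

```text
TCP [ 0.63418774 -0.20827608  0.29786928] pair az by tool 89.12 O expected [ 0.6348 -0.1672  0.3258]
expect [306.1 155.4] bbox [300.5 145.5] [311.7 165.3] | seen [304.  156.5] bbox [300 146] [308 167] 119
expect [341.8 156.9] bbox [336.3 147.1] [347.3 166.8] | seen [344.1 160.4] bbox [338 150] [347 170] 75
band -0.02 332.8 151.6 [115, 115, 116, 115, 110, 104, 85, 54, 41, 38, 33, 34, 40, 44, 53, 61, 59, 56, 64, 77]
band 0 326.0 151.1 [114, 112, 112, 114, 106, 98, 77, 66, 60, 64, 64, 63, 51, 54, 58, 63, 68, 88, 102, 111]
band 0.02 319.1 151.0 [115, 116, 120, 130, 126, 108, 69, 46, 39, 41, 36, 36, 42, 51, 66, 92, 106, 112, 111, 108]
band 0.035 313.8 151.3 [114, 115, 112, 113, 106, 87, 67, 47, 41, 39, 35, 41, 41, 64, 93, 106, 113, 110, 112, 111]
```

```bash
python3 -m handwheel '[[[0.002,0,-0.022],[0,0,-0.001],1],[[0.002,0,-0.022],[0,0,-0.001],1],[[0.002,0,-0.022],[0,0,0],1],[[0,0,-0.022],[0,0,0],1],[[0,0,0],[0,0,0],1]]'
python3 -m handwheel '[[[0,0.03,0],[0,0,0],1],[[0,0.036,0],[0,0,0],1],[[0,0.036,0],[0,0,0],1],[[0,0.036,0],[0,0,0],1],[[0,0.03,0],[0,0,0],1],[[0,0,0],[0,0,0],1]]'
python3 p.py; python3 d.py .638 -.065 .253 88 35
python3 - <<'E'
from h import *
t=cam('top');s=cam('side')
cv2.imwrite('pics/in.png',np.hstack([cv2.resize(t['color'][80:260,200:400,::-1],(400,360),interpolation=cv2.INTER_CUBIC),cv2.resize(s['color'][100:280,240:440,::-1],(400,360),interpolation=cv2.INTER_CUBIC)]))
E
```

```text
time_s: 10.08
ee_pos: [0.6368, -0.2075, 0.251]
ee_rot: [-1.904, -1.852, -0.598]
contact_force: [-0.8, 0.5, -1.7]
width: 0.0219
grasp_force: 29.9
time_s: 10.58
ee_pos: [0.6378, -0.1206, 0.2544]
ee_rot: [-1.9, -1.858, -0.6]
contact_force: [0.2, 0.0, -2.0]
width: 0.022
grasp_force: 29.9
TCP [ 0.63760976 -0.12232971  0.25434203] pair az by tool 88.55 O expected [ 0.6386 -0.0812  0.2822]
none
expect [312.3 158.5] bbox [306.7 148.9] [317.8 168.3] | seen [315.6 162.2] bbox [309 151] [327 171] 76
band -0.02 302.5 153.3 [111, 111, 115, 112, 110, 99, 81, 56, 47, 35, 39, 30, 45, 69, 92, 103, 109, 109, 109, 109]
band 0 295.9 152.8 [112, 108, 110, 107, 109, 104, 92, 74, 64, 63, 63, 65, 63, 71, 91, 107, 108, 110, 111, 112]
band 0.02 289.2 152.6 [88, 87, 86, 88, 87, 86, 85, 90, 87, 87, 89, 86, 85, 83, 86, 87, 87, 88, 84, 87]
band 0.035 284.1 152.9 [87, 87, 89, 85, 86, 90, 88, 88, 89, 84, 82, 90, 86, 88, 88, 87, 88, 84, 88, 88]
shift norm [ 0.0008  0.1147 -0.0027] turn norm [ 0.0008  0.0008 -0.0015] deg 0.7 joints [-0.06  0.69  0.78  1.42 -0.93  1.66  0.79]
```

View pics/in.png

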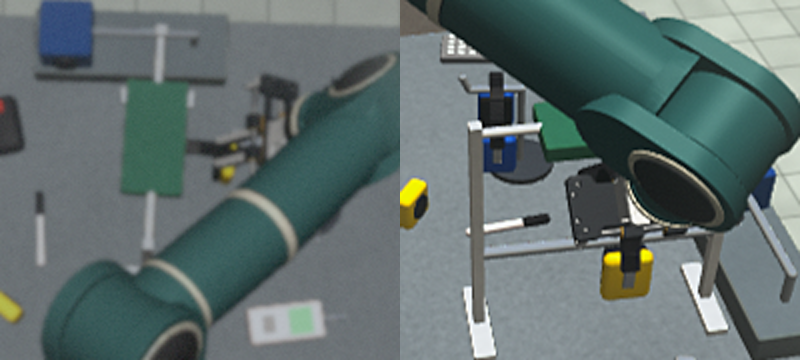

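The picture shows the band level and half under the lamp, with its centreline at top-crop row 147 (full 153.4), matching the rail's middle. The gripper body is right of the lamp. I go the rest of the way in.

```bash
python3 -m handwheel '[[[0.001,0.024,0],[0,0,0],1],[[0.001,0.03,0],[0,0,0],1],[[0,0.03,0],[0,0,0],1],[[0,0.024,0],[0,0,0],1],[[0,0.006,0],[0,0,0],1],[[0,0,0],[0,0,0],1],[[0,0,0],[0,0,0],1]]'
python3 p.py | head -1; python3 d.py .638 -.065 .121 88 35
python3 - <<'E'
from h import *
s=cam('side'); st=robot.read_state()
m=cv2.inRange(cv2.cvtColor(s['color'],cv2.COLOR_RGB2HSV),(18,90,60),(38,255,255)); m[:, :300]=0; m[270:]=0
pp=np.argwhere(m)[:,::-1]; print('cup side seen bbox',pp.min(0),pp.max(0))
O=np.array([.638,-.024,.281]); e=np.array([.035,.999,0]); n=np.array([.999,-.035,0])
k=np.array([proj(s,O-.070*e+a*.03*n+[0,0,z]) for a in(-1,1) for z in(-.12,-.05)]);print('expected outer face',k.round(1).tolist())
E
```

```text
time_s: 11.32
ee_pos: [0.6384, -0.0675, 0.2542]
ee_rot: [-1.905, -1.856, -0.6]
contact_force: [-0.2, -0.2, -1.2]
width: 0.022
grasp_force: 29.9
TCP [ 0.63837901 -0.06786939  0.25413161] pair az by tool 88.37 O expected [ 0.6395 -0.0268  0.282 ]
shift norm [-0.0008  0.0057 -0.2663] turn norm [ 0.001   0.0007 -0.001 ] deg 0.6 joints [-0.16  0.64  0.78  1.49 -0.94  1.6   0.74]
cup side seen bbox [335 194] [375 233]
expected outer face [[333.2, 235.0], [335.0, 214.3], [356.9, 232.5], [359.6, 211.8]]
```

```bash
python3 -m handwheel '[[[0,0.003,-0.025],[0,0,0],1],[[0,0.003,-0.035],[0,0,0],1],[[0,0,-0.04],[0,0,0],1],[[0,0,-0.04],[0,0,0],1],[[0,0,-0.04],[0,0,0],1],[[0,0,-0.035],[0,0,0],1],[[0,0,-0.025],[0,0,0],1],[[0,0,0],[0,0,0],1]]'
python3 -m handwheel '[[[0,0,-0.008],[0,0,0],1],[[0,0,-0.006],[0,0,0],1],[[0,0,0],[0,0,0],1],[[0,0,0],[0,0,0],1]]'
```

```text
time_s: 12.08
ee_pos: [0.6374, -0.0635, 0.1307]
ee_rot: [-1.904, -1.853, -0.596]
contact_force: [0.4, 0.4, -0.7]
width: 0.0214
grasp_force: 29.9
time_s: 12.42
ee_pos: [0.6387, -0.064, 0.1277]
ee_rot: [-1.905, -1.857, -0.6]
contact_force: [-0.3, 0.5, -1.1]
width: 0.0219
grasp_force: 29.9
```

```bash
python3 -m handwheel '[[[0,0,-0.004],[0,0,0],1],[[0,0,-0.004],[0,0,0],1],[[0,0,0],[0,0,0],1],[[0,0,0],[0,0,0],1]]'
python3 -m handwheel '[[[0,0,-0.004],[0,0,0],1],[[0,0,0],[0,0,0],1],[[0,0,0],[0,0,0],1]]'
python3 -m handwheel '[[[0,0,-0.003],[0,0,0],1],[[0,0,0],[0,0,0],1],[[0,0,0],[0,0,0],1]]'
```

```text
time_s: 12.75
ee_pos: [0.6384, -0.0638, 0.1231]
ee_rot: [-1.905, -1.856, -0.6]
contact_force: [0.5, 0.3, -1.5]
width: 0.0217
grasp_force: 29.9
time_s: 13.0
ee_pos: [0.6384, -0.0639, 0.121]
ee_rot: [-1.905, -1.856, -0.6]
contact_force: [0.6, -0.3, -1.6]
width: 0.0215
grasp_force: 29.9
time_s: 13.25
ee_pos: [0.6385, -0.0639, 0.1198]
ee_rot: [-1.905, -1.856, -0.6]
contact_force: [-0.0, -0.6, 1.4]
width: 0.0217
grasp_force: 29.9
```

```bash
python3 -m handwheel '[[[0,0,-0.001],[0,0,0],1],[[0,0,0],[0,0,0],1],[[0,0,0],[0,0,0],1]]'
python3 - <<'E'
from h import *
t=cam('top');s=cam('side')
cv2.imwrite('pics/rest.png',np.hstack([cv2.resize(t['color'][80:260,200:400,::-1],(300,270),interpolation=cv2.INTER_CUBIC),cv2.resize(s['color'][130:265,265:415,::-1],(300,270),interpolation=cv2.INTER_CUBIC)]))
E
```

```text
time_s: 13.5
ee_pos: [0.6385, -0.0637, 0.1193]
ee_rot: [-1.904, -1.856, -0.6]
contact_force: [-0.5, 0.4, 4.1]
width: 0.0213
grasp_force: 29.9
```

View pics/rest.png

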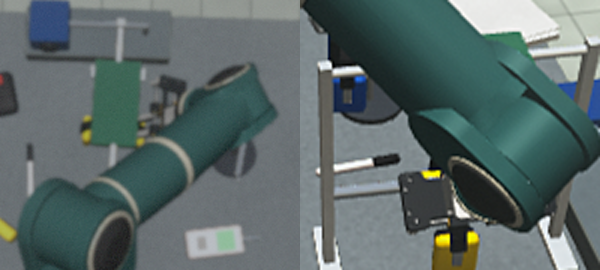

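Resting load is 4 N. The cups show on either side of the lamp, at top-crop (88,130) and (145,130). I check that position by projection before releasing.

```bash
python3 p.py
```

```text
TCP [ 0.63855014 -0.06369899  0.11929577] pair az by tool 88.43 O expected [ 0.6397 -0.0226  0.1472]
expect [259.5 165.7] bbox [254.2 156.8] [264.7 174.8] | seen [257.  166.5] bbox [254 157] [260 176] 85
expect [291.6 167.5] bbox [286.4 158.5] [296.8 176.5] | seen [296.4 164.4] bbox [291 154] [306 177] 43
band -0.02 281.9 163.0 [88, 85, 86, 85, 86, 85, 85, 87, 86, 88, 88, 83, 85, 89, 86, 87, 86, 85, 85, 88]
band 0 275.8 162.4 [82, 89, 84, 86, 88, 87, 84, 82, 87, 84, 88, 87, 86, 87, 84, 84, 88, 83, 88, 87]
band 0.02 269.6 162.3 [87, 89, 86, 85, 84, 88, 88, 86, 84, 86, 83, 85, 86, 88, 88, 86, 84, 86, 87, 83]
band 0.035 265.0 162.5 [82, 89, 84, 86, 87, 86, 87, 86, 87, 90, 86, 83, 87, 86, 88, 85, 87, 85, 89, 86]
```

```bash
python3 -m handwheel '[[[0,0,0],[0,0,0],0.4],[[0,0,0],[0,0,0],0.2],[[0,0,0],[0,0,0],0],[[0,0,0],[0,0,0],-0.5],[[0,0,0],[0,0,0],-1],[[0,0,0],[0,0,0],-1],[[0,0,0],[0,0,0],-1],[[0,0,0],[0,0,0],-1]]'
python3 -m handwheel '[[[0,0,0],[0,0,0],-1],[[0,0,0],[0,0,0],-1],[[0,0,0],[0,0,0],-1],[[0,0,0],[0,0,0],-1],[[0,0,0],[0,0,0],-1],[[0,0,0],[0,0,0],-1]]'
```

```text
time_s: 14.32
ee_pos: [0.6384, -0.0639, 0.1191]
ee_rot: [-1.905, -1.856, -0.6]
contact_force: [0.0, 1.0, 0.1]
width: 0.0712
grasp_force: 0.0
time_s: 14.82
ee_pos: [0.6384, -0.0639, 0.1191]
ee_rot: [-1.905, -1.856, -0.6]
contact_force: [-0.6, 0.7, 0.2]
width: 0.0941
grasp_force: 0.0
```

```bash
python3 -m handwheel '[[[0,-0.012,0.017],[0,0,0],-1],[[0,-0.016,0.023],[0,0,0],-1],[[0,-0.023,0.03],[0,0,0],-1],[[0,-0.03,0.03],[0,0,0],-1],[[0,-0.04,0.03],[0,0,0],-1],[[0,-0.05,0.02],[0,0,0],-1],[[0,-0.06,0.02],[0,0,0],-1],[[0,-0.06,0.02],[0,0,0],-1]]'
python3 -m handwheel '[[[0,-0.06,0.03],[0,0,0],-1],[[0,-0.06,0.03],[0,0,0],-1],[[0,-0.06,0.03],[0,0,0],-1],[[0,-0.06,0.03],[0,0,0],-1],[[0,-0.05,0.03],[0,0,0],-1],[[0,-0.04,0.03],[0,0,0],-1],[[0,0,0],[0,0,0],-1],[[0,0,0],[0,0,0],-1]]'
python3 - <<'E'
from h import *
t=cam('top');s=cam('side')
cv2.imwrite('pics/end.png',np.hstack([cv2.resize(t['color'][80:260,200:400,::-1],(400,360),interpolation=cv2.INTER_CUBIC),cv2.resize(s['color'][100:280,240:440,::-1],(400,360),interpolation=cv2.INTER_CUBIC)]))
m=cv2.inRange(cv2.cvtColor(t['color'],cv2.COLOR_RGB2HSV),(18,70,40),(38,255,255))
for b in((245,145,272,185),(284,145,310,185)):
    p=np.argwhere(m[b[1]:b[3],b[0]:b[2]])[:,::-1]+[b[0],b[1]]; r=cv2.minAreaRect(p.astype(np.float32)); print(p.min(0),p.max(0),r,onz(t,*r[0],.098))
E
```

```text
time_s: 15.48
ee_pos: [0.6381, -0.2113, 0.2162]
ee_rot: [-1.905, -1.857, -0.6]
contact_force: [0.9, -0.5, 0.3]
width: 0.0938
grasp_force: 0.0
time_s: 16.15
ee_pos: [0.6372, -0.3768, 0.3053]
ee_rot: [-1.909, -1.855, -0.599]
contact_force: [-0.6, 0.2, 0.4]
width: 0.0941
grasp_force: 0.0
[255 157] [260 176] ((257.5, 166.5), (19.0, 5.0), 90.0) [0.63819738 0.03784617 0.098     ]
[291 160] [296 178] ((293.5, 169.0), (18.0, 5.0), 90.0) [ 0.63307882 -0.08293941  0.098     ]
```

View pics/end.png

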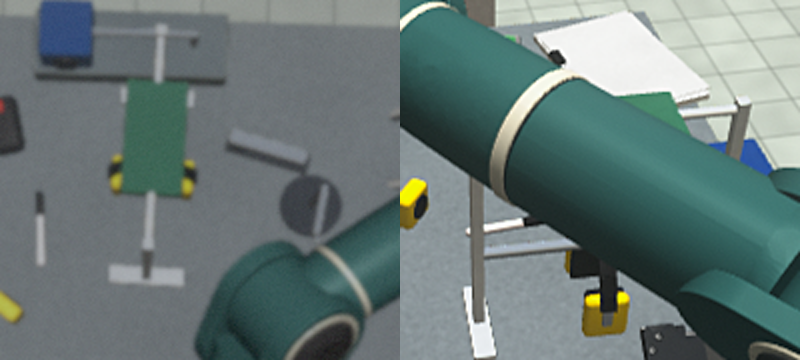

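The end picture shows the pair hanging level, with cups at top-crop (117,172) and (188,177) on either side of the rail, square to it and at its middle. The lamp and stand are unmoved and the robot is clear.

```bash
python3 -c "
from rig import robot
print(robot.finish_job())"
```

```text
the job is handed in; nothing more can be done
None
```

The yellow ear defenders hang over the middle of the rack's rail under the lamp, one cup on each side and square to within about 1° as measured; the job was handed in at about 16 s with the robot clear of everything.

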